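# Spring the jewellery box latch and lay out the hairbrush

### The job

The doll's jewellery box has snapped shut with the toy hairbrush inside: take the wooden dowel from its pink stand and push it through the small slanting hole in the lilac housing on the side of the box, until the spring latch behind it lets go and the lid springs fully open. Put the dowel back upright in its stand, fully home, and only then take the gold hairbrush out and lay it flat, bristles up, on the top of the wooden dressing table, letting go of both. Leave the perfume bottle, teacup, stool, hat box and glass dome where they are.

Things in the scene. Friction and masses are not known exactly. Their poses are not given: they have to be found in the camera images.
- jewel_box: Purple plastic box, fixed. Origin on the table under the centre of its cavity; x from the latch side to the hinge side, z up. 130 (x) by 170 (y) mm, rim 75 mm high, walls 4 mm, inner floor 30 mm above the table. A lilac latch housing 60 mm wide stands out from the -x side to x = -127 mm; its sloping upper face has the release hole. The closed lid's top is at 87 mm.
- release_hole (a point): Mouth centre of the round hole in the housing's sloping face, at (-108, 0, 65) mm in jewel_box's frame; z points straight out of the hole, 30 degrees from vertical, leaning to the box's -x. 20 mm across, 3 mm chamfer, through a plate 16 mm thick. The yellow latch pad, square to the axis, lies 30 mm in; about 7 mm more frees the lid, and it stops at 41 mm from the mouth.
- latch (a joint): Angle of the latch rocker, 0 at rest, growing as its pad is pushed in (22 mm lever: 0.25 rad is about 5.5 mm). It lets the lid go at about 0.25 to 0.32; its stop is at 0.5. Its spring resists the dowel with 2 to 6 N and returns it.
- lid (a joint): Angle of the spring lid about its hinge along the box's far (+x) upper rim (hinge 65 mm from the box's origin): 0 shut, 1.85 fully open, leaning back a little past upright, its edge then 230 mm above the table. Once the latch is pushed in the lid swings up by itself in about 1 to 2 s and stays open.
- stand: Pink plastic block, fixed, 56 by 56 mm, 45 mm high; origin at the centre of its underside. In its top a central upright hole 14 mm across with a 4 mm chamfer, its bottom 5 mm above the table.
- dowel_center (a point): Centre, half-way along its length, of a round wooden dowel 12 mm in diameter and 130 mm long with a purple band near its top end; z runs along the dowel to the banded end. At the start it stands upright in the stand's hole, its lower end 5 mm above the table and 90 mm of it above the stand. 25 g.
- dowel_tip (a point): Lower (unbanded) end of the dowel, 65 mm from dowel_center: the end that goes into the hole.
- dowel: The dowel as a body; origin at its lower end.
- brush_grip (a point): Place to grasp the gold-coloured toy hairbrush: on its handle near the centre of mass, 7 mm above what it lies on. x runs along the brush to the head, z up (bristles up). Handle 14 mm wide (y) and high, reaching 48 mm to -x; the head begins 14 mm to +x, ends at 60 mm, 34 mm wide, 18 mm high with bristles. 60 g. It starts on the box's inner floor, roughly along the box's y.
- hairbrush: The hairbrush as a body; origin on its underside, 12 mm from brush_grip towards the head.
- dressing_table: Wooden doll's dressing table, fixed; origin at the centre of its underside, z up. Its flat top is 120 (x) by 180 (y) mm, 90 mm above the table; a mirror 100 mm wide (y) stands on the top's +x edge, its face at x = 48 mm, reaching 170 mm above the table.
- table_top (a point): Point on the surface of the dressing table's top, 12 mm in front (-x) of its centre: a good place for the hairbrush, laid along y.
- perfume: a small amber glass toy perfume bottle, 32 mm across, 55 mm high; origin at the centre of its underside. Bystander.
- teacup: a white toy teacup with a handle, 48 mm across, 34 mm high; origin at the centre of its underside. Bystander.
- stool: a pink round doll's stool, 60 mm across, 50 mm high; origin at the centre of its underside. Bystander.
- hat_box: a lilac and cream round hat box, 78 mm across, 59 mm high; origin at the centre of its underside. Bystander.
- dome: a clear glass dome on a round dark wooden base 116 mm across, 133 mm high; fragile; origin at the centre of its underside. Bystander.
Things that resemble listed ones, but are neither listed nor needed, are in the scene too. What is shaped like the stand but red is not meant.

How it is judged:
By the outcome, as a careful person would: the job done as asked, in the order asked, and still so for the second after the job is handed in, with the robot touching nothing.
It also fails if it takes over 72 s, if anything falls off the work surface, if the arm or the gripper's body presses on something with over 40 N, if the wrist force passes 120 N, or if a joint passes its speed limit or range.

### The arm

A 6-joint arm with a two-finger parallel gripper is mounted at the origin on the work surface. World frame = base frame: x ahead of the robot, y to its left, z up, the work surface at z = 0. Lengths are in mm, angles in rad, forces in N, time in s.
With the tool pointing down it reaches from about 250 to 850 mm from the base axis. Payload 12.5 kg.
Tool frame: the origin (TCP) lies on the front face of the gripper's body, between the roots of the fingers; the fingertips stand 84 mm ahead of it and the grasp point (between the pads) lies 65 mm ahead of it; z points along the fingers, y is the line along which they close (so a half turn about z gives the same grasp; the last joint's range is limited). The gripper opens to 93 mm and grips with 3 to 60 N. Pads are 15 mm wide; open, the fingers measure 128 mm over their backs; the gripper's body (75 mm by 188 mm) begins 65 mm behind the grasp point.
Start: joints at [1.144, 0.351, 1.652, -0, 1.139, -0.085], TCP at [184.319, 518.181, 302.733] pointing down, gripper open.
Joint ranges: [-2.75, 2.75], [-0.79, 2.1], [0.01, 2.65], [-1.57, 4.71], [0.07, 3.14], [-2.87, 2.87]. Speed limits (rad/s): [2.22, 2.22, 2.79, 3.14, 3.14, 3.14].

### API

Orientations are given as a 3x3 rotation matrix whose columns are the frame's x, y, z axes.
In Python, from station import r gives the robot as it stands. The module is installed in compiled form; this text tells all that it offers.
- The arm moves only by the shell command python3 -m creep 'ROWS' [OPENING] [FORCE]. ROWS is a JSON object of lists of equal length, an entry for each row: "xyz": the shift along the tool's x, y, z in cm, a list of three; "roll": the turn about the tool's z in degrees. A call has exactly 10 rows; each row is the pose to reach, as a shift and turn from the pose commanded when the call began, along the tool's axes at that moment; what a row does not reach only later rows make up. A row lasts 1/12 s, in which the tool goes at most 41.7 mm and 7.16 degrees, less where a joint would pass 70% of its speed; a pose out of reach is approached as far as the arm can. A call with a gripper value outside its range is refused whole. OPENING is the closure, from -1 (fully open) to 1 (shut), so that 0 is half open, set as the call begins (- or left out, the last holds). The fingers move at their own pace and stop on an object; FORCE is the grip in N (left out, the last holds). Time passes only in rows, so rows that repeat a pose let the fingers close, or fill a call up. It gives the time, the measured TCP pose, the force, the opening and the grip force at its end, in the units of the state.
- r.state(): the state, without advancing time (a new reading comes with each control period).
- r.read_camera(name): name is "scene" or "side" or "wrist"; returns a dict with "pixels" (384x512x3 uint8, blue, green, red), "z_map" (384x512 float32, mm along the optical axis (not along the pixel's ray), 0 where there is no reading), "K" (3x3 intrinsics, pixels), "R" (3x3) and "t" (3): a world point X has camera coordinates R X + t. Camera axes: x right, y down, z forward; pixel columns grow to the right and rows downward; lengths in mm; the calibration is good to about 2 mm. A picture is of the moment at which its call begins.
- r.finish_job(): hands the job in; it is judged then, once.
The state is a dict: "time_s": time; "joint_positions": joint angles; "joint_vel": joint speeds; "effort": joint torques, N m; "eef_pos": TCP position; "tool_rot": TCP orientation; "wrist_force": force on the tool from outside, world axes, zero at the start; "torque": the same for the moment, N m; "grip_width": finger opening in mm; "grip_force": force on a finger pad.
Only numpy, scipy, OpenCV 4.12 (cv2) and the standard library are available. Lean on these libraries where they do the work, as an engineer would, in place of code of your own. Each camera call takes 0.05 s, during which the arm holds its last target. There are 200 camera calls.

## Working session

There is one attempt and no reset: what is moved stays moved. The work goes in short steps, Python scripts to look and compute and a shell command to move; the robot and the scene stay as the last step left them, time stands still between calls to the robot, and variables do not carry over. Pictures are saved under pics/ and viewed, at most 10 in all, crops included, and the job is handed in when it is done.

```bash
mkdir -p pics; cat > h.py <<'E'
import numpy as np, cv2
from station import r
def snap(n,f=None):
    c=r.read_camera(n)
    if f: cv2.imwrite('pics/'+f,c['pixels'])
    return c
def cloud(c):
    z=c['z_map'];v,u=np.mgrid[:384,:512];K=c['K']
    P=np.stack([(u-K[0,2])/K[0,0]*z,(v-K[1,2])/K[1,1]*z,z],-1)
    W=(P-c['t'])@c['R']
    W[z==0]=np.nan
    return W
def ray(c,u,v,h):
    d=c['R'].T@np.linalg.solve(c['K'],[u,v,1]);o=-c['R'].T@c['t']
    return o+d*(h-o[2])/d[2]
def proj(c,X):
    p=c['K']@(c['R']@np.array(X,float)+c['t']);return p[:2]/p[2]
E
python3 - <<'E'
from h import *
a=snap('scene');b=snap('side')
import pickle;pickle.dump((a,b),open('s0.pkl','wb'))
cv2.imwrite('pics/a.png',cv2.resize(a['pixels'],(800,600)));cv2.imwrite('pics/b.png',cv2.resize(b['pixels'],(800,600)))
for c in(a,b):print(np.round(-c['R'].T@c['t']),np.round(c['R'],2).tolist())
s=r.state();print(s['tool_rot'],s['time_s'],s['grip_width'])
E
```

```text
[1239.  753.  719.] [[-0.78, 0.62, 0.02], [0.31, 0.43, -0.85], [-0.54, -0.66, -0.53]]
[  81. -519.  837.] [[0.71, -0.7, 0.01], [-0.52, -0.53, -0.67], [0.48, 0.47, -0.74]]
[[-9.42155801e-01  3.35174954e-01 -4.43681247e-04]
 [ 3.35175232e-01  9.42155337e-01 -9.40471235e-04]
 [ 1.02794252e-04 -1.03478139e-03 -9.99999459e-01]] 0.1 93.02796041620459
```

View pics/a.png

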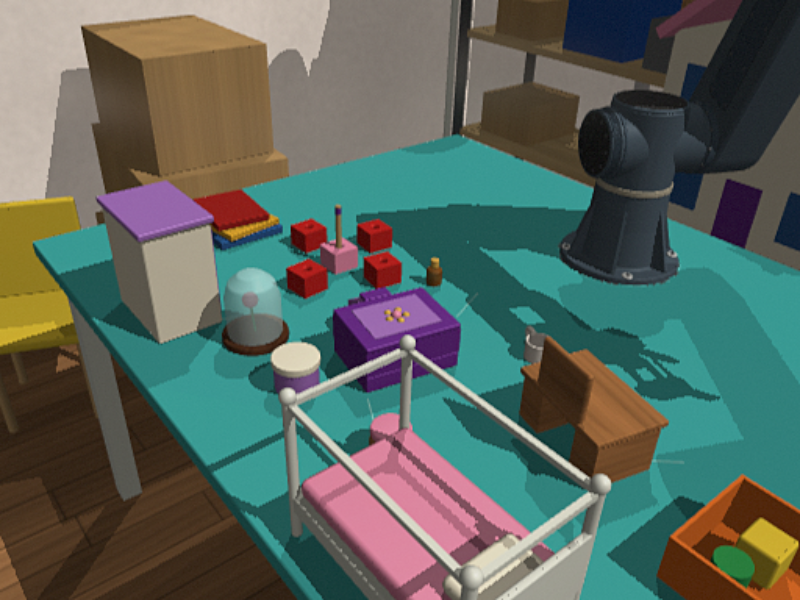

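View pics/b.png

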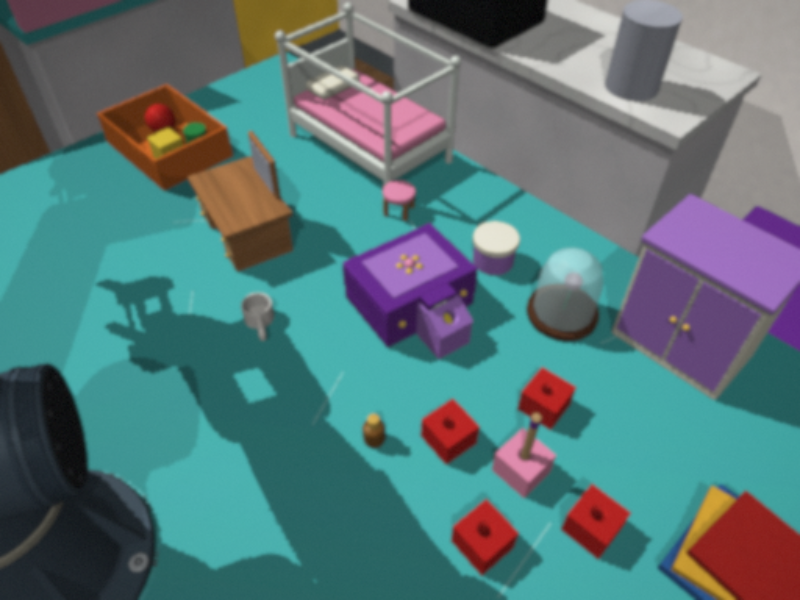

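The pictures show the pink stand with the dowel at scene (338,255) and side (524,462). Four red look-alike blocks surround it at scene (308,235), (374,235), (307,279) and (382,270). The box is at scene (397,325) and side (410,285), with its latch housing at side (445,322). The dressing table is at side (240,215), and the dolls' bed and the pink stool are not needed. I choose the pink stand with the dowel and measure it next.

```bash
cat > m.py <<'E'
from h import *
import pickle
a,b=pickle.load(open('s0.pkl','rb'))
def pts(c,box,z0,z1,hsv=None):
    W=cloud(c);H=cv2.cvtColor(c['pixels'],cv2.COLOR_BGR2HSV)
    u0,v0,u1,v1=[int(x*.64) for x in box]
    m=np.zeros((384,512),bool);m[v0:v1,u0:u1]=1
    m&=(W[...,2]>z0)&(W[...,2]<z1)
    if hsv: m&=(H>=hsv[0]).all(-1)&(H<=hsv[1]).all(-1)
    return W[m]
def rect(n,P):
    p=P[:,:2];med=np.median(p,0);k=np.linalg.norm(p-med,axis=1)<140
    R=cv2.minAreaRect(p[k].astype(np.float32));print(n,k.sum(),np.round(R[0],1),np.round(R[1],1),round(R[2],1),'zmed',round(np.median(P[k][:,2]),1))
    return R
if __name__=='__main__':
  for c,n,bx,st,tb in((a,'scene',(320,270,475,400),(315,225,362,280),(500,320,680,490)),(b,'side',(330,210,490,370),(480,400,565,500),(170,130,310,280))):
    rect(n+' lid',pts(c,bx,80,95));
    rect(n+' stand',pts(c,st,41,49,((145,40,60),(179,190,255))))
    rect(n+' table',pts(c,tb,86,95))
    D=pts(c,(st[0],st[1]-30,st[2],st[3]),60,150)
    D=D[np.linalg.norm(D[:,:2]-np.median(D[:,:2],0),axis=1)<25]
    print('dowel',len(D),np.round(np.median(D,0),1),D[:,2].max())
    for lo,hi in((60,90),(90,115),(115,140)):
      print(lo,np.round(np.median(D[(D[:,2]>lo)&(D[:,2]<hi)],0),1))
    h=pts(c,bx,10,85);  
    M=pts(c,tb,120,165);print('mirror',len(M),np.round(np.median(M,0),1))
  # housing: side view lighter purple region
  h=pts(b,(415,290,475,360),0,80);print('housing',len(h),np.round(np.median(h,0),1))
  im=cv2.resize(b['pixels'][170:380,250:440],(760,840))[:600]
  im2=cv2.resize(b['pixels'][240:340,270:400],None,fx=5,fy=5);cv2.imwrite('pics/c.png',im2)
E
python3 m.py
```

```text
scene lid 2039 [617.1  -9.9] [157.2 171.1] 79.1 zmed 87.1
scene stand 141 [ 537.9 -312. ] [125.9  70.3] 19.3 zmed 45.8
scene table 2015 [526.4 323. ] [184.  124.3] 76.6 zmed 90.6
dowel 93 [ 512.4 -320.2  100.4] 137.0664756089854
60 [ 512.3 -320.1   75.3]
90 [ 512.1 -320.9  101.8]
115 [ 513.5 -320.2  126.9]
mirror 615 [584.1 316.9 142.8]
side lid 2864 [617.5 -11.6] [156. 172.] 79.2 zmed 86.6
side stand 598 [ 510.  -322.8] [56.7 58.1] 89.2 zmed 44.9
side table 1896 [526.  322.4] [185. 120.] 76.2 zmed 90.5
dowel 158 [ 506.6 -324.9  106.3] 137.44942852662098
60 [ 506.3 -325.2   74.3]
90 [ 506.  -325.8  103.1]
115 [ 506.8 -324.4  132.1]
mirror 210 [569.5 291.4 144.4]
housing 1378 [589.8 -99.1  43.4]
```

View pics/c.png

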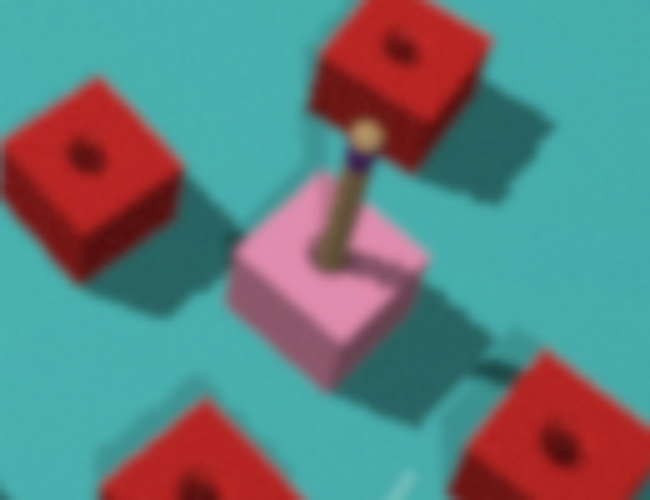

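The crop shows the pink stand (about (330,280) in the crop) with the upright purple-banded dowel, and all its neighbours are red and empty, so the choice is confirmed. Both views put the dowel at about (509.5,-322.6). The box extents and the hole mouth are next.

```bash
cat > m2.py <<'E'
from m import *
th=np.radians(79.2);X=np.array([np.cos(th),np.sin(th)]);Y=np.array([-X[1],X[0]]);o=np.array([619.8,2.5])
for c,bx in((a,(320,270,475,400)),(b,(330,210,490,370))):
  for lo,hi in((84,95),(60,75),(40,60)):
    P=pts(c,bx,lo,hi);q=np.c_[(P[:,:2]-o)@X,(P[:,:2]-o)@Y]
    print(lo,len(q),'x',np.round(np.percentile(q[:,0],[0,1,5,50,95,99,100])),'y',np.round(np.percentile(q[:,1],[0,1,5,50,95,99,100])))
P=pts(b,(330,210,490,370),5,80);q=np.c_[(P[:,:2]-o)@X,(P[:,:2]-o)@Y,P[:,2]]
h=q[(q[:,0]<-85)&(q[:,0]>-125)];print('housing y',np.round(np.percentile(h[:,1],[0,2,50,98,100])),'x',np.round(np.percentile(q[:,0],[0,1,3])))
s=h[(h[:,2]>50)&(abs(h[:,1])<26)]
A=np.c_[s[:,:2],np.ones(len(s))];f,*_=np.linalg.lstsq(A,s[:,2],rcond=None);print('slope fit',f, 'z at -108',f@[-108,0,1])
# hole: darker pixels
W=cloud(b);g=b['pixels'].max(-1)
for (u,v) in[(447*.64,318*.64)]:
  p=ray(b,u,v,65);print('hole ray',p,(p[:2]-o)@X,(p[:2]-o)@Y)
im=cv2.resize(b['pixels'][130:240,215:320],None,fx=5,fy=5)
p=proj(b,[*(o-108*X),65]);print(p);cv2.circle(im,tuple(int(x) for x in ((p-[215,130])*5+2)),3,(0,255,0),-1)
cv2.imwrite('pics/d.png',im)
E
python3 m2.py
```

```text
84 1912 x [-91. -85. -67.   0.  57.  63.  66.] y [-85. -83. -77.  -5.  74.  82.  86.]
60 325 x [-115. -112.  -89.   60.   64.   65.   66.] y [-141.  -86.  -85.  -31.   76.   84.   85.]
40 377 x [-267. -261. -219.   61.   64.   66.   67.] y [-146. -144.  -85.  -27.   78.   86.  177.]
84 2625 x [-92. -90. -75. -14.  52.  58.  62.] y [-85. -82. -74.   4.  76.  83.  85.]
60 640 x [-123. -121. -116.  -69.   25.   55.   63.] y [-181. -172. -151.   17.   85.   85.   86.]
40 752 x [-130. -129. -128.  -68.   30.   56.   61.] y [-181. -169. -153.   16.   85.   85.   86.]
housing y [-31. -29.  12.  30.  31.] x [-130. -129. -128.]
slope fit [5.20726727e-01 1.57397771e-02 1.21617602e+02] z at -108 65.37911521519223
hole ray [ 594.70749197 -104.17017433   65.        ] -109.48261941793567 4.660053232150676
[287.30818223 202.27833139]
```

View pics/d.png

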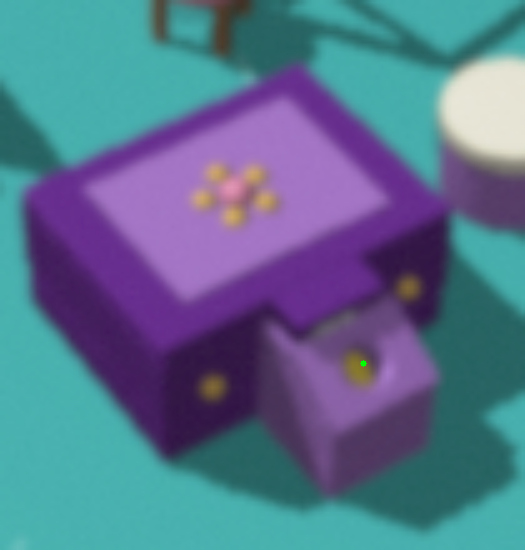

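Box frame confirmed: the lid and housing extents fit within 1–2 mm, and the projected mouth falls on the visible hole. The hole mouth is about (599.6,-103.9,65), and box x points at 79.2°. Starting the move.

```bash
cat > go.py <<'E'
import sys,numpy as np
from station import r
# go.py x y z(grasp point) [tool-x angle deg] -> shift (cm, tool axes) and roll
a=[float(v) for v in sys.argv[1:]];s=r.state();R=np.array(s['tool_rot'])
p=np.array(s['eef_pos'])+R[:,2]*65;d=R.T@(np.array(a[:3])-p)/10
th=np.degrees(np.arctan2(R[1,0],R[0,0]))
print('t',round(s['time_s'],2),'grasp',p.round(1),'xang',round(th,1),'w',round(s['grip_width'],1),'F',np.round(s['wrist_force'],1),'| shift',d.round(2),end=' ')
if len(a)>3:print('roll',round((th-a[3]+180)%360-180,1))
else:print()
E
python3 -m creep '{"xyz":[[-1,-1.2,0],[-3.5,-4,0],[-6,-7,0],[-8.5,-10,0],[-11,-13,0],[-13.5,-16,0],[-16,-19,0],[-18.5,-22,0],[-21,-25,0],[-23.5,-28,0]],"roll":[2,6,10,14,18,22,27,32,37,41.2]}' -1; python3 go.py 509.5 -322.6 240 79.2
```

```text
time_s: 0.93
eef_pos: [311.8, 173.8, 302.8]
tool_rot: [[-0.485, 0.875, 0.0], [0.875, 0.485, 0.0], [-0.0, 0.0, -1.0]]
wrist_force: [0.9, -0.4, 0.0]
grip_width: 92.8
grip_force: 0.0
t 0.93 grasp [311.8 173.8 237.8] xang 119.0 w 92.8 F [ 0.9 -0.4  0. ] | shift [-53.    -6.76  -0.22] roll 39.8
```

```bash
python3 -m creep '{"xyz":[[-3.5,-0.4,0],[-7,-0.9,0],[-10.5,-1.3,0],[-14,-1.8,0],[-17.5,-2.2,0],[-21,-2.7,0],[-24.5,-3.1,0],[-28,-3.6,0],[-31.5,-4,0],[-35,-4.5,0]],"roll":[4,8,12,16,20,24,28,32,36,39.8]}' -1; python3 go.py 509.5 -322.6 240 79.2
```

```text
time_s: 1.77
eef_pos: [443.7, -153.7, 302.5]
tool_rot: [[0.187, 0.982, -0.0], [0.982, -0.187, 0.0], [0.0, -0.0, -1.0]]
wrist_force: [0.8, 0.6, -0.8]
grip_width: 93.1
grip_force: 0.0
t 1.77 grasp [ 443.6 -153.7  237.5] xang 79.2 w 93.1 F [ 0.8  0.6 -0.8] | shift [-15.36   9.64  -0.25] roll -0.0
```

```bash
python3 -m creep '{"xyz":[[-3,1.9,0],[-6.1,3.8,0],[-9.2,5.8,0],[-12.3,7.7,0],[-15.36,9.64,0],[-15.36,9.64,0],[-15.36,9.64,3],[-15.36,9.64,6],[-15.36,9.64,9],[-15.36,9.64,11]],"roll":[0,0,0,0,0,0,0,0,0,0]}' -1; python3 - <<'E'
from h import *
c=snap('wrist','w1.png');s=r.state();print(np.round(-c['R'].T@c['t']),np.round(c['R'],2).tolist())
W=cloud(c);m=(W[...,2]>125)&(W[...,2]<140)&(np.hypot(W[...,0]-509.5,W[...,1]+322.6)<30)
print(m.sum(),np.median(W[m],0), (W[m].max(0)+W[m].min(0))/2)
E
python3 go.py 509.5 -322.6 105 79.2
```

```text
time_s: 2.6
eef_pos: [509.1, -319.7, 189.7]
tool_rot: [[0.184, 0.983, -0.003], [0.983, -0.184, 0.002], [0.001, -0.003, -1.0]]
wrist_force: [-0.0, -0.7, -0.3]
grip_width: 93.2
grip_force: 0.0
[ 521. -251.  271.] [[0.98, -0.18, -0.0], [-0.18, -0.95, 0.26], [-0.05, -0.25, -0.97]]
626 [ 508.87420841 -320.47748136  134.11788405] [ 508.78585147 -322.10290841  130.59953168]
t 2.65 grasp [ 507.8 -318.8  121.7] xang 79.4 w 92.9 F [-1.1  1.4 -3.5] | shift [-0.35  0.25  1.67] roll 0.2
```

View pics/w1.png

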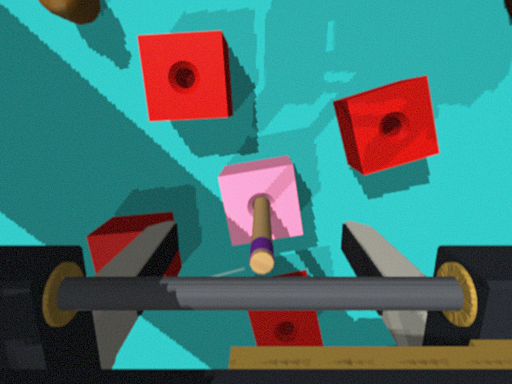

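The wrist view shows the dowel's top at (262,262), centred between the open fingers, with the pink stand below it at (262,200). Going down to grasp height and closing.

```bash
python3 -m creep '{"xyz":[[0,0,0.8],[0,0,1.6],[0,0,2.25],[0,0,2.25],[0,0,2.25],[0,0,2.25],[0,0,2.25],[0,0,2.25],[0,0,2.25],[0,0,2.25]],"roll":[0,0,0,0,0,0,0,0,0,0]}' -1;python3 go.py 509.2 -322.3 105 79.2;  python3 -m creep '{"xyz":[[0,0,0],[0,0,0],[0,0,0],[0,0,0],[0,0,0],[0,0,0],[0,0,0],[0,0,0],[0,0,0],[0,0,0]],"roll":[0,0,0,0,0,0,0,0,0,0]}' 1 10;python3 go.py 509.2 -322.3 105 79.2
```

```text
time_s: 3.48
eef_pos: [510.1, -320.5, 170.4]
tool_rot: [[0.184, 0.983, 0.0], [0.983, -0.184, -0.0], [-0.0, 0.0, -1.0]]
wrist_force: [0.1, 0.8, -1.0]
grip_width: 92.7
grip_force: 0.0
t 3.48 grasp [ 510.1 -320.5  105.4] xang 79.4 w 92.7 F [ 0.1  0.8 -1. ] | shift [-0.19 -0.05  0.04] roll 0.2
time_s: 4.32
eef_pos: [510.0, -320.5, 170.2]
tool_rot: [[0.184, 0.983, 0.0], [0.983, -0.184, -0.0], [-0.0, 0.0, -1.0]]
wrist_force: [-0.3, -0.6, 0.3]
grip_width: 31.0
grip_force: 0.0
t 4.32 grasp [ 510.  -320.5  105.2] xang 79.4 w 31.0 F [-0.3 -0.6  0.3] | shift [-0.19 -0.05  0.02] roll 0.2
```

```bash
python3 -m creep '{"xyz":[[-0.2,0,0],[-0.2,0,0],[-0.2,0,0],[-0.2,0,0],[-0.2,0,0],[-0.2,0,0],[-0.2,0,-0.5],[-0.2,0,-1.3],[-0.2,0,-2.2],[-0.2,0,-3.0]],"roll":[0,0,0,0,0,0,0,0,0,0]}' 1 10;python3 go.py 509.2 -322.3 135 79.2; python3 - <<'E'
from h import *
c=snap('side');W=cloud(c);m=(W[...,2]>115)&(W[...,2]<180)&(np.hypot(W[...,0]-509.5,W[...,1]+322.6)<15)
cv2.imwrite('pics/e.png',cv2.resize(c['pixels'][210:350,270:410],None,fx=4,fy=4))
E
```

```text
time_s: 5.15
eef_pos: [509.8, -322.6, 201.7]
tool_rot: [[0.184, 0.983, 0.001], [0.983, -0.184, -0.001], [-0.0, 0.001, -1.0]]
wrist_force: [0.8, 0.2, -1.1]
grip_width: 11.9
grip_force: 10.0
t 5.15 grasp [ 509.8 -322.6  136.7] xang 79.4 w 11.9 F [ 0.8  0.2 -1.1] | shift [ 0.02 -0.07  0.17] roll 0.2
```

View pics/e.png

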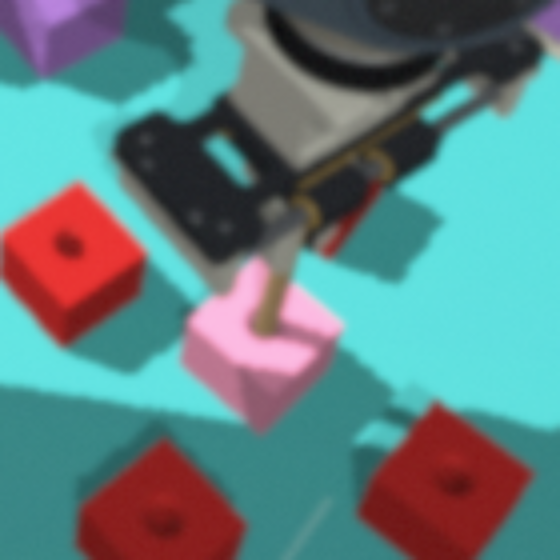

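```bash
python3 -m creep '{"xyz":[[0,0,0],[-0.7,0,0],[-1.4,0,0],[-2.2,0,0],[-2.9,0,0.1],[-3.6,0,0.2],[-4.3,0,0.35],[-5.0,0,0.6],[-5.6,0,0.9],[-6.0,0,1.1]],"roll":[0,0,0,0,0,0,0,0,0,0]}' 1 3;python3 go.py 509.2 -322.3 135 79.2; cat > tilt.py <<'E'
from h import *
# dowel axis from side/scene clouds: points near the grasp, wood colour, below fingertips
s=r.state();R=np.array(s['tool_rot']);g=np.array(s['eef_pos'])+65*R[:,2]
X=R[:2,0]
for n in('side','scene'):
    c=snap(n,f'T_{n}_{s["time_s"]:.1f}.png');W=cloud(c);H=cv2.cvtColor(c['pixels'],cv2.COLOR_BGR2HSV)
    d=W-g;lx=d[...,:2]@X;ly=d[...,:2]@R[:2,1];lz=d[...,2]
    wood=(H[...,0]<32)&(H[...,0]>8)&(H[...,1]>50)
    m=wood&(abs(ly)<14)&(lx>-25)&(lx<75)&(lz<-21)&(lz>-105)
    if m.sum()<8: print(n,'few',m.sum());continue
    f=np.polyfit(lz[m],lx[m],1);fy=np.polyfit(lz[m],ly[m],1)
    print(n,m.sum(),'tilt x',round(np.degrees(np.arctan(-f[0])),1),'x at grasp',round(f[1],1),'tilt y',round(np.degrees(np.arctan(-fy[0])),1),'y0',round(fy[1],1),'lowest z',W[m][:,2].min().round(1))
E
python3 tilt.py
```

```text
time_s: 6.03
eef_pos: [498.3, -382.3, 188.8]
tool_rot: [[0.184, 0.983, -0.0], [0.983, -0.184, -0.0], [-0.0, -0.0, -1.0]]
wrist_force: [1.0, 0.0, 0.0]
grip_width: 12.1
grip_force: 3.0
t 6.03 grasp [ 498.3 -382.3  123.8] xang 79.4 w 12.1 F [1. 0. 0.] | shift [ 6.1  -0.04 -1.12] roll 0.2
side few 0
scene 75 tilt x 32.4 x at grasp 14.6 tilt y -0.5 y0 2.5 lowest z 37.7
```

```bash
python3 - <<'E'
import cv2,numpy as np,glob
i=cv2.imread(glob.glob('pics/T_scene_6.0*.png')[0])[90:200,150:280]
j=cv2.imread(glob.glob('pics/T_side_6.0*.png')[0])[215:325,255:385]
cv2.imwrite('pics/f.png',np.hstack([cv2.resize(x,(390,330),interpolation=cv2.INTER_CUBIC) for x in(i,j)]))
E
```

```text
(no output)
```

View pics/f.png

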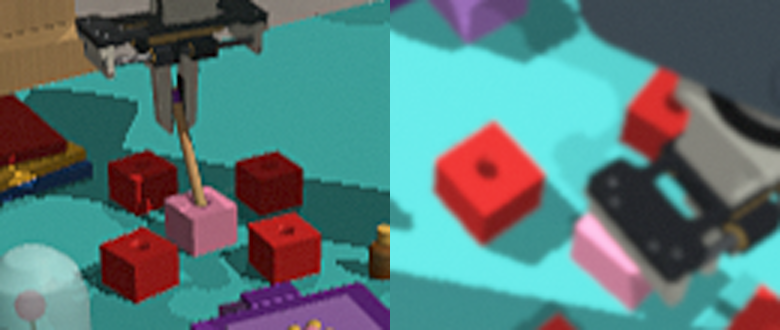

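The left half (scene) shows the dowel leaning about 30° in the fingers, with its tip still in the stand's mouth at (200,205) in the crop. The tilt worked. Gripping firmly and lifting.

```bash
python3 -m creep '{"xyz":[[0,0,0],[0,0,0],[0,0,0],[-0.3,0,-0.5],[-0.6,0,-1.2],[-0.6,0,-2.5],[-0.6,0,-4],[-0.6,0,-5.5],[-0.6,0,-6.5],[-0.6,0,-6.5]],"roll":[0,0,0,0,0,0,0,0,0,0]}' 1 25
cat > ax.py <<'E'
from h import *
# dowel axis: rays of its image centreline onto the plane through the grasp point square to tool y
def ax(n='scene',show=True):
    s=r.state();R=np.array(s['tool_rot']);g=np.array(s['eef_pos'])+65*R[:,2];c=snap(n)
    W=cloud(c);H=cv2.cvtColor(c['pixels'],cv2.COLOR_BGR2HSV);d=W-g
    lx=d[...,:2]@R[:2,0];ly=d[...,:2]@R[:2,1];lz=d[...,2]
    m=(H[...,0]<32)&(H[...,0]>8)&(H[...,1]>50)&(abs(ly)<15)&(lx>-25)&(lx<85)&(lz<-21)&(lz>-110)
    rows=np.unique(np.where(m)[0]);o=-c['R'].T@c['t'];Q=[]
    for v in rows:
        u=np.where(m[v])[0]
        if len(u)<2: continue
        dd=c['R'].T@np.linalg.solve(c['K'],[u.mean(),v,1]);t=((g-o)@R[:,1])/(dd@R[:,1]);q=o+t*dd-g
        Q.append([q[:2]@R[:2,0],q[2]])
    Q=np.array(Q);k=Q[2:-2];f=np.polyfit(k[:,1],k[:,0],1)
    tip=Q[Q[:,1].argmin()]
    print('g',g.round(1),len(Q),'tilt',round(np.degrees(np.arctan(-f[0])),1),'axis x at grasp',round(f[1],1),'lowest pt lx,lz',tip.round(1),'len',round(np.hypot(*(tip-[f[1],0])),1),'ly med',round(np.median(ly[m]),1),'t',round(s['time_s'],2))
if __name__=='__main__': ax()
E
python3 ax.py; python3 go.py 587.9 -165.3 190 79.2
```

```text
time_s: 6.97
eef_pos: [498.1, -387.9, 257.4]
tool_rot: [[0.184, 0.983, 0.003], [0.983, -0.184, -0.003], [-0.002, 0.004, -1.0]]
wrist_force: [0.1, -0.3, -0.8]
grip_width: 11.5
grip_force: 25.0
g [ 498.3 -388.1  192.4] 22 tilt 32.9 axis x at grasp 7.3 lowest pt lx,lz [ 59.6 -80.1] len 95.7 ly med 2.9 t 6.97
t 7.02 grasp [ 497.9 -387.7  190.8] xang 79.4 w 11.3 F [ 0.3 -0.3 -0.5] | shift [23.52  4.76  0.06] roll 0.2
```

```bash
python3 -m creep '{"xyz":[[1.5,0.3,0],[4.5,0.9,0],[8,1.6,0],[11.5,2.3,0],[15,3.1,0],[18.5,3.8,0],[21,4.4,0],[22.3,4.7,0],[22.9,4.75,0],[22.9,4.75,0]],"roll":[0,0,0,0,0,0,0,0,0,0]}' 1 25
python3 ax.py; python3 go.py 586.6 -171.5 162 79.2
```

```text
time_s: 7.85
eef_pos: [586.2, -170.2, 253.7]
tool_rot: [[0.182, 0.983, -0.001], [0.983, -0.182, 0.0], [0.0, -0.001, -1.0]]
wrist_force: [0.7, -0.7, -0.4]
grip_width: 11.3
grip_force: 25.0
g [ 586.2 -170.1  188.7] 25 tilt 33.4 axis x at grasp 7.0 lowest pt lx,lz [ 59.3 -80.5] len 95.9 ly med 2.6 t 7.85
t 7.9 grasp [ 585.9 -171.2  188.9] xang 79.4 w 11.3 F [ 0.8 -0.3 -0.6] | shift [-0.01  0.07  2.69] roll 0.2
```

```bash
python3 -m creep '{"xyz":[[0,0.05,0.9],[0,0.05,1.8],[0,0.05,2.7],[0,0.05,2.7],[0.25,0.05,3.13],[0.5,0.05,3.57],[0.75,0.05,4.0],[1.0,0.05,4.43],[1.25,0.05,4.87],[1.5,0.05,5.3]],"roll":[0,0,0,0,0,0,0,0,0,0]}' 1 25
python3 ax.py; python3 - <<'E'
from h import *
i=snap('scene')['pixels'][130:260,180:330];j=snap('side')['pixels'][130:260,210:360]
cv2.imwrite('pics/g.png',np.hstack([cv2.resize(x,(390,338),interpolation=cv2.INTER_CUBIC) for x in(i,j)]))
E
```

```text
time_s: 8.73
eef_pos: [589.6, -156.0, 200.8]
tool_rot: [[0.184, 0.983, 0.0], [0.983, -0.184, -0.0], [-0.0, 0.0, -1.0]]
wrist_force: [0.1, 0.1, -0.7]
grip_width: 11.8
grip_force: 25.0
g [ 589.6 -156.   135.8] 16 tilt 32.8 axis x at grasp 7.5 lowest pt lx,lz [ 46.7 -61.1] len 72.6 ly med 2.8 t 8.73
```

View pics/g.png

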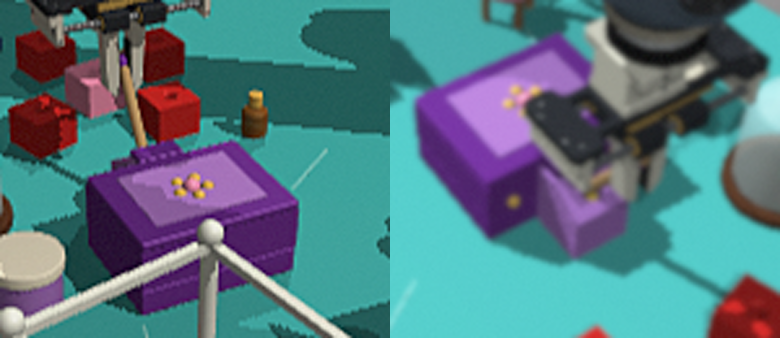

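The left half shows the dowel slanting toward the housing beside the lid's catch at (140,145). The right half shows its tip at the hole at (597,190) in the crop. Contact force is zero, so I push in along the axis.

```bash
python3 -m creep '{"xyz":[[0.2,0,0.35],[0.4,0,0.7],[0.6,0,1.04],[0.8,0,1.39],[1.0,0,1.73],[1.15,0,1.99],[1.25,0,2.17],[1.35,0,2.34],[1.4,0,2.42],[1.4,0,2.42]],"roll":[0,0,0,0,0,0,0,0,0,0]}' 1 30
cat > lid.py <<'E'
from h import *
c=snap('scene');W=cloud(c);o=np.array([619.8,2.3]);X=np.array([.1874,.9823]);Y=np.array([-X[1],X[0]])
q=W[...,:2]-o;lx=q@X;ly=q@Y
m=(abs(ly)<80)&(lx>40)&(lx<140)&(W[...,2]>95)&(W[...,2]<260)
print('above-lid pts',m.sum(), 'zmax',np.round(W[m][:,2].max() if m.any() else 0))
E
python3 lid.py
```

```text
time_s: 9.72
eef_pos: [593.3, -145.0, 180.0]
tool_rot: [[0.183, 0.983, 0.005], [0.983, -0.183, -0.005], [-0.004, 0.006, -1.0]]
wrist_force: [-5.8, -14.0, 23.6]
grip_width: 11.1
grip_force: 30.1
above-lid pts 494 zmax 114.0
```

```bash
python3 -m creep '{"xyz":[[-0.1,0,-0.17],[-0.3,0,-0.52],[-0.5,0,-0.87],[-0.9,0,-1.56],[-1.3,0,-2.25],[-1.7,0,-2.94],[-2.2,0,-3.81],[-2.7,0,-4.68],[-3.2,0,-5.54],[-3.7,0,-6.4]],"roll":[0,0,0,0,0,0,0,0,0,0]}' 1 25
python3 lid.py;python3 ax.py
```

```text
time_s: 10.6
eef_pos: [585.2, -179.5, 242.1]
tool_rot: [[0.184, 0.983, 0.0], [0.983, -0.184, -0.0], [0.0, 0.0, -1.0]]
wrist_force: [0.4, 1.5, 0.0]
grip_width: 11.4
grip_force: 25.0
above-lid pts 2524 zmax 231.0
g [ 585.8 -180.5  178.8] 24 tilt 34.7 axis x at grasp 7.4 lowest pt lx,lz [ 61.  -77.6] len 94.3 ly med 2.0 t 10.65
```

The lid is fully open (top at 231 mm). Taking the dowel back to the stand.

```bash
python3 -m creep '{"xyz":[[-1.5,-0.3,0],[-4.5,-0.9,0],[-8,-1.6,0],[-11.5,-2.3,0],[-15,-3.1,0],[-18,-3.8,0],[-20,-4.3,0],[-21.2,-4.6,0],[-21.5,-4.7,0],[-21.5,-4.7,0]],"roll":[0,0,0,0,0,0,0,0,0,0]}' 1 25
python3 ax.py;python3 go.py 498.2 -381.6 117.6
```

```text
time_s: 11.53
eef_pos: [499.5, -381.6, 240.8]
tool_rot: [[0.184, 0.983, -0.0], [0.983, -0.184, 0.0], [0.0, -0.0, -1.0]]
wrist_force: [0.1, 0.5, 0.2]
grip_width: 11.3
grip_force: 25.0
g [ 499.5 -381.6  175.8] 21 tilt 33.8 axis x at grasp 8.1 lowest pt lx,lz [ 59.2 -78.1] len 93.3 ly med 2.0 t 11.53
t 11.58 grasp [ 499.9 -380.9  175.9] xang 79.4 w 11.5 F [0.5 0.5 0.2] | shift [-0.11 -0.15  5.83]
```

```bash
python3 -m creep '{"xyz":[[-0.05,-0.13,1],[-0.05,-0.13,2],[-0.05,-0.13,3],[-0.05,-0.13,4],[-0.05,-0.13,4.6],[-0.05,-0.13,5.1],[-0.05,-0.13,5.5],[-0.05,-0.13,5.8],[-0.05,-0.13,5.8],[-0.05,-0.13,5.8]],"roll":[0,0,0,0,0,0,0,0,0,0]}' 1 25
python3 ax.py; python3 - <<'E'
from h import *
i=snap('scene')['pixels'][90:200,150:280]
cv2.imwrite('pics/k.png',cv2.resize(i,(520,440),interpolation=cv2.INTER_CUBIC))
E
```

```text
time_s: 12.42
eef_pos: [498.6, -383.4, 184.5]
tool_rot: [[0.184, 0.983, 0.002], [0.983, -0.184, -0.004], [-0.003, 0.003, -1.0]]
wrist_force: [-2.2, -6.2, 8.4]
grip_width: 11.2
grip_force: 25.0
g [ 498.8 -383.6  119.5] 20 tilt 37.4 axis x at grasp 8.2 lowest pt lx,lz [ 66.4 -75.9] len 95.6 ly med 2.2 t 12.42
```

View pics/k.png

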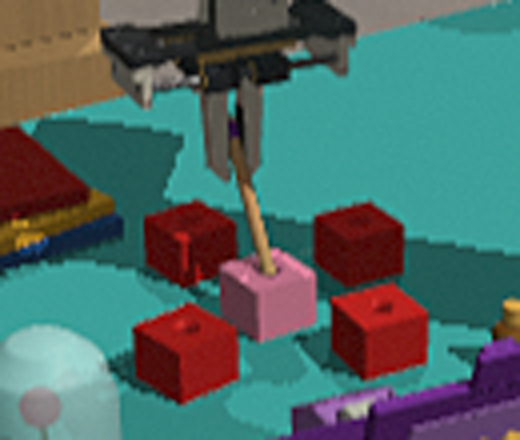

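The picture shows the dowel's tip seated in the pink stand's mouth at (268,265), still leaning. Easing the grip and swinging it upright in the hole.

```bash
python3 -m creep '{"xyz":[[0,0,0],[0.5,0,-0.3],[1.1,0,-0.55],[2.1,0,-0.95],[3.1,0,-1.2],[4.2,0,-1.3],[5.1,0,-1.25],[5.7,0,-1.15],[6.1,0,-1.05],[6.1,0,-1.05]],"roll":[0,0,0,0,0,0,0,0,0,0]}' 1 4
python3 ax.py; python3 go.py 509.3 -322.3 130
```

```text
time_s: 13.35
eef_pos: [509.5, -320.9, 193.1]
tool_rot: [[0.183, 0.983, -0.001], [0.983, -0.183, 0.001], [0.001, -0.001, -1.0]]
wrist_force: [-0.1, 0.2, 0.7]
grip_width: 11.4
grip_force: 4.0
g [ 509.5 -320.9  128.1] 19 tilt 2.6 axis x at grasp -5.8 lowest pt lx,lz [ -0.2 -86.1] len 86.3 ly med 2.2 t 13.35
t 13.4 grasp [ 509.4 -321.4  128.2] xang 79.4 w 12.0 F [ 0.7 -0.5 -0.6] | shift [-0.09  0.01 -0.18]
```

```bash
python3 -m creep '{"xyz":[[-0.15,0,0.2],[-0.15,0,0.5],[-0.15,0,0.8],[-0.15,0,1.1],[-0.15,0,1.4],[-0.15,0,1.7],[-0.15,0,2.0],[-0.15,0,2.3],[-0.15,0,2.6],[-0.15,0,2.6]],"roll":[0,0,0,0,0,0,0,0,0,0]}' 1 6
python3 ax.py; python3 go.py 509.3 -322.3 100
```

```text
time_s: 14.23
eef_pos: [509.0, -323.3, 166.8]
tool_rot: [[0.184, 0.983, -0.001], [0.983, -0.184, 0.0], [0.0, -0.001, -1.0]]
wrist_force: [1.4, 1.9, -1.6]
grip_width: 11.7
grip_force: 6.0
g [ 509.  -323.3  101.8] 11 tilt 5.6 axis x at grasp -8.1 lowest pt lx,lz [ -1.8 -61.8] len 62.1 ly med 3.3 t 14.23
t 14.28 grasp [ 509.  -323.3  102. ] xang 79.4 w 12.0 F [ 0.3  1.5 -1. ] | shift [0.1  0.02 0.2 ]
```

```bash
python3 -m creep '{"xyz":[[0.1,0,0.2],[0.1,0,0.4],[0.1,0,0.6],[0.1,0,0.8],[0.1,0,1.0],[0.1,0,1.0],[0.1,0,1.0],[0.1,0,1.0],[0.1,0,1.0],[0.1,0,1.0]],"roll":[0,0,0,0,0,0,0,0,0,0]}' 1 6
python3 ax.py; python3 -m creep '{"xyz":[[0,0,0],[0,0,0],[0,0,0],[0,0,0],[0,0,0],[0,0,0],[0,0,0],[0,0,0],[0,0,0],[0,0,0]],"roll":[0,0,0,0,0,0,0,0,0,0]}' 0
cat > dow.py <<'E'
from h import *
for n in('side','scene','wrist'):
    c=snap(n);W=cloud(c);H=cv2.cvtColor(c['pixels'],cv2.COLOR_BGR2HSV)
    wood=(H[...,0]<32)&(H[...,0]>8)&(H[...,1]>50)
    k=wood&(np.hypot(W[...,0]-509.5,W[...,1]+322.4)<22)&(W[...,2]>50)
    if k.sum()<4: print(n,k.sum());continue
    P=W[k];print(n,k.sum(),'ztop',np.percentile(P[:,2],[90,98,100]).round(1),[np.median(P[(P[:,2]>l)&(P[:,2]<l+25)],0).round(1).tolist() for l in(50,75,100,120)])
E
python3 dow.py
```

```text
time_s: 15.12
eef_pos: [509.4, -322.9, 158.3]
tool_rot: [[0.184, 0.983, 0.001], [0.983, -0.183, -0.001], [-0.001, 0.001, -1.0]]
wrist_force: [-1.1, 0.3, 6.6]
grip_width: 11.7
grip_force: 6.0
g [ 509.5 -323.    93.3] 9 tilt 9.4 axis x at grasp -9.9 lowest pt lx,lz [  3.1 -50.7] len 52.3 ly med 3.3 t 15.12
time_s: 16.0
eef_pos: [509.3, -322.4, 157.5]
tool_rot: [[0.184, 0.983, -0.0], [0.983, -0.184, 0.0], [0.0, -0.0, -1.0]]
wrist_force: [-0.2, 0.7, -0.9]
grip_width: 46.5
grip_force: 0.0
side 20 ztop [65.7 67.2 67.3] [[505.5, -322.6, 57.8], [nan, nan, nan], [nan, nan, nan], [nan, nan, nan]]
scene 77 ztop [135.5 188.3 190.7] [[512.5, -318.9, 64.2], [513.4, -317.6, 86.8], [513.9, -316.8, 107.3], [512.3, -319.4, 134.7]]
wrist 2601 ztop [188.1 189.1 190.2] [[509.3, -317.2, 63.5], [509.3, -317.4, 88.8], [509.3, -317.4, 108.0], [506.5, -327.7, 134.5]]
  return _methods._mean(a, axis=axis, dtype=dtype,
  ret = um.true_divide(
```

The dowel bottomed with 6.6 N and its top is at 135 mm, so it is home and upright. Lifting away and going to look into the box.

```bash
python3 -m creep '{"xyz":[[0,0,-0.5],[0,0,-2],[0,0,-4.5],[0,0,-7.5],[0,0,-10.5],[0,0,-13.5],[0,0,-16],[1.5,0.3,-17],[4.5,0.8,-17.3],[8,1.5,-17.3]],"roll":[0,0,0,0,0,0,0,0,0,0]}' 0
python3 -m creep '{"xyz":[[3,0.5,0],[6,1.1,0],[9,1.6,0],[12,2.2,0],[15,2.7,0],[17,3.1,0],[18.5,3.3,0],[19,3.4,0],[19,3.4,0],[19,3.4,0]],"roll":[0,0,0,0,0,0,0,0,0,0]}' 0
python3 dow.py 2>/dev/null|cut -c1-230; cat > brush.py <<'E'
from h import *
o=np.array([619.8,2.3]);X=np.array([.1874,.9823]);Y=np.array([-X[1],X[0]])
for n in('wrist','scene','side'):
    c=snap(n,'br_'+n+'.png');W=cloud(c);q=W[...,:2]-o;lx=q@X;ly=q@Y;z=W[...,2]
    m=(abs(lx)<57)&(abs(ly)<77)&(z>33.5)&(z<60)
    print(n,m.sum(),end=' ')
    if m.sum()>30:
        p=np.c_[lx[m],ly[m]].astype(np.float32);R=cv2.minAreaRect(p);print('rect',np.round(R[0],1),np.round(R[1],1),round(R[2],1),'z',np.percentile(z[m],[5,50,95]).round(1))
        e=p[:,1]
        for l in range(-80,80,12):
            k=(e>l)&(e<=l+12)
            if k.sum()>3:print('  y',l+6,k.sum(),'x',np.percentile(p[k,0],[3,50,97]).round(1),'z',np.percentile(z[m][k],[50,95]).round(1))
    else: print()
    L=(abs(ly)<80)&(lx>40)&(lx<150)&(z>100)&(z<240)
    if L.sum()>50:
        for h in(110,130,150,180,220):
            k=L&(abs(z-h)<8)
            if k.sum()>3:print('  lid z',h,'xmin',np.percentile(lx[k],[2,50,98]).round(1))
E
python3 brush.py
```

```text
time_s: 16.98
eef_pos: [538.8, -246.0, 331.4]
tool_rot: [[0.186, 0.983, 0.001], [0.983, -0.186, -0.001], [-0.0, 0.001, -1.0]]
wrist_force: [0.4, 0.1, -0.2]
grip_width: 46.3
grip_force: 0.0
time_s: 17.82
eef_pos: [606.8, -66.5, 330.4]
tool_rot: [[0.184, 0.983, -0.0], [0.983, -0.184, -0.0], [-0.0, -0.0, -1.0]]
wrist_force: [-0.2, -0.4, 0.4]
grip_width: 46.1
grip_force: 0.0
side 91 ztop [135.7 137.4 137.6] [[505.6, -324.2, 59.9], [505.3, -324.1, 88.1], [505.7, -323.3, 105.6], [509.7, -321.9, 135.3]]
scene 65 ztop [113.9 135.5 136.5] [[513.5, -320.2, 62.3], [513.3, -319.4, 87.9], [513.6, -318.3, 105.6], [510.3, -322.3, 134.1]]
wrist 0
wrist 1848 rect [-0.6  7.3] [ 33.9 108. ] 7.9 z [38.2 43.5 48.6]
  y -50 13 x [0.7 4.7 9.7] z [41.6 43.3]
  y -38 138 x [-0.8  5.7 12.3] z [43.1 44.6]
  y -26 135 x [-3.1  3.5 11.2] z [43.2 44.8]
  y -14 134 x [-4.2  2.4  9. ] z [43.2 44.8]
  y -2 142 x [-6.2  0.7  7.6] z [43.2 44.6]
  y 10 141 x [-14.2  -2.1   5.6] z [42.9 44.5]
  y 22 321 x [-18.3  -3.2  12.2] z [42.3 48.6]
  y 34 326 x [-20.2  -4.3  12.1] z [47.2 49.1]
  y 46 315 x [-21.4  -5.4   9.9] z 
[... 392 characters left out ...]
9.  55.9] z [33.7 38.9]
  y -62 9 x [-7.9 16.3 55.4] z [34.5 41.1]
  y -50 14 x [-29.4   2.   44.2] z [37.3 43.7]
  y -38 38 x [-21.5   1.3  55.9] z [41.  48.2]
  y -26 31 x [-18.    0.8  32.4] z [42.2 46.5]
  y -14 30 x [-8.  -1.4 24. ] z [42.8 46. ]
  y -2 33 x [-15.3  -2.   56.9] z [42.2 49.7]
  y 10 30 x [-16.8  -5.5  54.8] z [41.5 45.5]
  y 22 54 x [-20.1 -10.1  54.1] z [46.1 50.7]
  y 34 62 x [-23.2 -10.8  55.5] z [46.5 49.7]
  y 46 61 x [-23.4 -12.4   3.9] z [47.3 50.4]
  y 58 47 x [-21.1  -4.2  32.3] z [39.4 47.4]
  lid z 110 xmin [68.5 73.2 77. ]
  lid z 130 xmin [74.6 78.8 82.7]
  lid z 150 xmin [79.9 84.3 88.8]
  lid z 180 xmin [89.  93.  97.2]
  lid z 220 xmin [ 92.2 109.  114.3]
```

The brush lies along the box's y with its grip point at about (0,1.5) in the box frame and its head toward +y. The lid's inner face is at x≈73 mm at 116 mm height, so the 188 mm gripper body would hit it in a straight grasp. I plan to slide the brush toward -x first. Before that I check how far the gripper and camera stick out on the tool's +x side.

```bash
python3 - <<'E'
from h import *
s=r.state();R=np.array(s['tool_rot']);e=np.array(s['eef_pos'])
w=r.read_camera('wrist');print('cam tool',(R.T@(-w['R'].T@w['t']-e)).round(1))
for n in('scene','side'):
    c=snap(n);W=cloud(c);q=(W-e)@R
    m=(abs(q[...,0])<130)&(abs(q[...,1])<140)&(q[...,2]>-140)&(q[...,2]<90)
    q=q[m];print(n,m.sum())
    for z in range(-140,90,20):
        k=q[(q[:,2]>=z)&(q[:,2]<z+20)]
        if len(k)>3:print(z,len(k),'x',np.percentile(k[:,0],[1,99]).round(),'y',np.percentile(k[:,1],[1,99]).round())
E
```

```text
cam tool [ 70.1  -0.8 -81.5]
scene 3495
-140 351 x [-16.  41.] y [-31.  41.]
-120 244 x [-15.  40.] y [-28.  40.]
-100 286 x [-12.  38.] y [-39.  38.]
-80 221 x [-21.  24.] y [-40.  18.]
-60 699 x [-35.  35.] y [-91.  95.]
-40 636 x [-30.  37.] y [-89.  95.]
-20 539 x [-32.  37.] y [-83.  87.]
0 119 x [-10.  12.] y [-40.  53.]
20 145 x [-10.  12.] y [-39.  41.]
40 132 x [-8. 11.] y [-39.  41.]
60 114 x [-9. 11.] y [-37.  40.]
80 9 x [-5.  9.] y [-29.  29.]
side 5124
-140 429 x [-43.  10.] y [-40.  22.]
-120 286 x [-41.  17.] y [-39.  21.]
-100 640 x [-39.  31.] y [-40.  29.]
-80 221 x [-24.  18.] y [-40.  16.]
-60 1346 x [-37.  31.] y [-93.  94.]
-40 922 x [-38.  26.] y [-93.  89.]
-20 710 x [-38.  30.] y [-86.  84.]
0 67 x [-12.   8.] y [-50.  41.]
20 178 x [-12.   6.] y [-40.  41.]
40 173 x [-12.   6.] y [-39.  39.]
60 137 x [-12.   7.] y [-38.  38.]
80 15 x [-11.   5.] y [-28.  32.]
```

No camera body sticks out: the tool's x extent is ±38 mm and the fingers are about ±11 mm wide. So I push with closed fingers, keeping the present orientation.

```bash
python3 -m creep '{"xyz":[[2,0.1,0],[5,0.3,0],[8,0.4,0],[9.5,0.5,0],[9.5,0.5,0],[9.5,0.5,2],[9.5,0.5,5],[9.5,0.5,8],[9.5,0.5,11],[9.5,0.5,13]],"roll":[0,0,0,0,0,0,0,0,0,0]}' 1 10
python3 -m creep '{"xyz":[[0,0,2],[0,0,4],[0,0,6],[0,0,7.4],[0,0,8],[0,0,8.2],[0,0,8.2],[0,0,8.2],[0,0,8.2],[0,0,8.2]],"roll":[0,0,0,0,0,0,0,0,0,0]}' 1 10
python3 go.py 629.4 26 52 79.2
```

```text
time_s: 19.1
eef_pos: [628.4, 25.3, 197.8]
tool_rot: [[0.184, 0.983, -0.003], [0.983, -0.184, -0.0], [-0.001, -0.003, -1.0]]
wrist_force: [0.7, 0.6, 0.4]
grip_width: 0.7
grip_force: 0.0
time_s: 19.93
eef_pos: [629.8, 26.4, 119.4]
tool_rot: [[0.184, 0.983, 0.001], [0.983, -0.184, -0.0], [0.0, 0.001, -1.0]]
wrist_force: [0.1, 0.5, 0.2]
grip_width: 0.6
grip_force: 0.0
t 19.93 grasp [629.9  26.4  54.4] xang 79.4 w 0.6 F [0.1 0.5 0.2] | shift [-0.05 -0.04  0.24] roll 0.2
```

```bash
python3 -m creep '{"xyz":[[-0.1,0,0.15],[-0.5,0,0.15],[-0.9,0,0.15],[-1.3,0,0.15],[-1.7,0,0.15],[-2.1,0,0.15],[-2.5,0,0.15],[-2.9,0,0.15],[-3.25,0,0.15],[-3.25,0,0.15]],"roll":[0,0,0,0,0,0,0,0,0,0]}' 1 10
python3 -m creep '{"xyz":[[0.4,0,0],[0.6,0,-1],[0.6,0,-3.5],[0,0,-7],[-3,0,-11],[-6.2,0,-14.5],[-8,0,-17],[-9,0,-17.5],[-9,0,-17.5],[-9,0,-17.5]],"roll":[0,0,0,0,0,0,0,0,0,0]}' 0.5 10
python3 brush.py | sed -n '1,13p'; python3 go.py 600 0 200 169.2
```

```text
time_s: 20.77
eef_pos: [623.4, -6.2, 117.0]
tool_rot: [[0.184, 0.983, -0.0], [0.983, -0.184, -0.0], [-0.0, -0.0, -1.0]]
wrist_force: [0.4, -0.2, 0.2]
grip_width: 0.5
grip_force: 0.0
time_s: 21.6
eef_pos: [606.8, -93.6, 291.9]
tool_rot: [[0.184, 0.983, 0.0], [0.983, -0.184, 0.0], [0.0, 0.0, -1.0]]
wrist_force: [-0.8, -1.0, -0.2]
grip_width: 23.2
grip_force: 0.0
wrist 2310 rect [-25.7   9. ] [107.9  33.9] 83.6 z [38.2 43.6 48.5]
  y -38 160 x [-36.8 -30.7 -23.9] z [43.  44.4]
  y -26 159 x [-35.9 -29.8 -22.9] z [43.1 44.5]
  y -14 168 x [-34.8 -27.9 -21.9] z [43.3 44.6]
  y -2 168 x [-32.9 -26.9 -20.1] z [43.4 44.7]
  y 10 171 x [-32.  -25.  -19.1] z [43.1 44.8]
  y 22 383 x [-39.1 -23.1  -8.4] z [41.1 48.4]
  y 34 408 x [-38.9 -22.3  -6.5] z [47.2 48.7]
  y 46 407 x [-37.2 -21.3  -5.6] z [47.3 48.8]
  y 58 283 x [-36.2 -22.2  -5.1] z [40.9 48.7]
scene 44 rect [-29.3 -42.3] [22.4 52.5] 81.3 z [33.9 41.1 45.5]
  y -50 18 x [-47.4 -29.   -7.9] z [34.8 44.3]
  y -38 25 x [-54.3 -27.6 -22.2] z [42.7 45.7]
t 21.75 grasp [606.5 -92.6 225.3] xang 79.5 w 23.5 F [ 0.   1.1 -0.6] | shift [ 8.99 -2.32  2.54] roll -89.7
```

The brush slid to x≈-26, within 6° of the box's y. Turning the gripper and going over its grip point.

```bash
python3 -m creep '{"xyz":[[0.5,0,0],[1.5,-0.1,0],[2.5,-0.2,0],[3.5,-0.3,0],[4.5,-0.5,0],[5.5,-0.6,0],[6.3,-0.7,0],[6.8,-0.75,0],[6.9,-0.75,0],[6.9,-0.75,0]],"roll":[-5,-11,-18,-25,-32,-39,-46,-53,-60,-66]}' 0.5 10
python3 -m creep '{"xyz":[[0,0,0],[0,0,0],[0,0,0],[0,0,0],[0,0,0],[0,0,2],[0,0,4],[0,0,5],[0,0,5.5],[0,0,5.5]],"roll":[-6,-12,-18,-23.7,-23.7,-23.7,-23.7,-23.7,-23.7,-23.7]}' 0.5 10
python3 go.py 611.9 -23.2 52 169.2
```

```text
time_s: 22.58
eef_pos: [612.0, -23.1, 290.5]
tool_rot: [[-0.828, 0.561, -0.002], [0.561, 0.828, 0.0], [0.002, -0.001, -1.0]]
wrist_force: [0.6, -0.4, -0.2]
grip_width: 23.5
grip_force: 0.0
time_s: 23.42
eef_pos: [611.9, -24.4, 235.8]
tool_rot: [[-0.982, 0.19, -0.002], [0.19, 0.982, 0.0], [0.002, -0.0, -1.0]]
wrist_force: [0.1, 0.2, -1.2]
grip_width: 23.3
grip_force: 0.0
t 23.42 grasp [611.8 -24.4 170.8] xang 169.1 w 23.3 F [ 0.1  0.2 -1.2] | shift [-0.02  0.12 11.88] roll -0.1
```

```bash
python3 -m creep '{"xyz":[[0,0.05,1.5],[0,0.05,3],[0,0.05,4.5],[0,0.05,6],[0,0.05,7.5],[0,0.05,9],[0,0.05,10.3],[0,0.05,11.2],[0,0.05,11.75],[0,0.05,11.75]],"roll":[0,0,0,0,0,0,0,0,0,0]}' 0.5 10
python3 go.py 611.9 -23.2 52 169.2
python3 -m creep '{"xyz":[[0,0,0],[0,0,0],[0,0,0],[0,0,0],[0,0,0],[0,0,0],[0,0,0],[0,0,0],[0,0,0],[0,0,0]],"roll":[0,0,0,0,0,0,0,0,0,0]}' 1 25
```

```text
time_s: 24.25
eef_pos: [612.2, -24.2, 118.8]
tool_rot: [[-0.982, 0.189, -0.001], [0.189, 0.982, 0.0], [0.001, -0.0, -1.0]]
wrist_force: [0.1, 0.3, -2.0]
grip_width: 23.3
grip_force: 0.0
t 24.25 grasp [612.1 -24.2  53.8] xang 169.1 w 23.3 F [ 0.1  0.3 -2. ] | shift [0.04 0.1  0.18] roll -0.1
time_s: 25.08
eef_pos: [612.7, -24.3, 120.3]
tool_rot: [[-0.982, 0.189, 0.001], [0.189, 0.982, -0.0], [-0.001, 0.0, -1.0]]
wrist_force: [-0.4, 0.5, 6.0]
grip_width: 13.3
grip_force: 24.8
```

```bash
python3 -m creep '{"xyz":[[0,0,0],[0,0,-0.5],[0,0,-1.5],[0,0,-3],[0,0,-5],[0,0,-7.5],[0,0,-10],[0,0,-12.5],[0,0,-14],[0,0,-14]],"roll":[0,0,0,0,0,0,0,0,0,0]}' 1 30
cat > held.py <<'E'
from h import *
# held brush: points near fingertips, in tool frame (x along brush), from all views
s=r.state();R=np.array(s['tool_rot']);e=np.array(s['eef_pos'])
for n in('wrist','side','scene'):
    c=snap(n);W=cloud(c);q=(W-e)@R
    m=(abs(q[...,0])<75)&(abs(q[...,1])<24)&(q[...,2]>60)&(q[...,2]<105)&((abs(q[...,0])>14))
    k=q[m]
    if m.sum()<10: print(n,m.sum());continue
    f=np.polyfit(k[:,0],k[:,2],1);fy=np.polyfit(k[:,0],k[:,1],1)
    print(n,m.sum(),'x',np.percentile(k[:,0],[1,99]).round(1),'y',np.percentile(k[:,1],[1,99]).round(1),'z',np.percentile(k[:,2],[1,99]).round(1),'pitch',np.degrees(np.arctan(f[0])).round(1),'yaw',np.degrees(np.arctan(fy[0])).round(1))
    for a,b in((-75,-45),(-45,-30),(-30,-14),(14,30),(30,50),(50,75)):
        j=k[(k[:,0]>a)&(k[:,0]<b)]
        if len(j)>3:print('   ',a,b,len(j),'y',np.percentile(j[:,1],[2,98]).round(1),'z',np.percentile(j[:,2],[2,50,98]).round(1))
E
python3 held.py;python3 dow.py 2>/dev/null|cut -c1-60; python3 go.py 514.5 325.5 190 -103.4
```

```text
time_s: 25.92
eef_pos: [613.3, -24.4, 263.7]
tool_rot: [[-0.982, 0.189, 0.006], [0.189, 0.982, -0.001], [-0.006, 0.0, -1.0]]
wrist_force: [-0.4, -0.2, -0.9]
grip_width: 13.7
grip_force: 29.8
wrist 5617 x [-43.8  59.8] y [-16.5  16.1] z [71.5 84.5] pitch 0.3 yaw 0.9
    -75 -45 26 y [-6.8  2.9] z [77.1 77.7 78.7]
    -45 -30 68 y [-7.5  3.9] z [75.8 76.8 78.6]
    -30 -14 263 y [-8.1  5.6] z [75.8 77.1 80.9]
    14 30 1454 y [-16.4  15.5] z [71.7 73.5 83.6]
    30 50 2432 y [-16.1  15.9] z [71.5 73.  83.3]
    50 75 1374 y [-15.5  15.4] z [71.8 80.  84.7]
side 269 x [ 2.9 58.6] y [-18.6  12.1] z [72.4 90.1] pitch 2.9 yaw 6.8
    14 30 69 y [-18.4   8.7] z [72.4 76.2 88.2]
    30 50 122 y [-18.4   9.1] z [72.8 75.3 88.1]
    50 75 75 y [-17.   12.9] z [73.3 82.2 89.2]
scene 238 x [-47.1  56.1] y [-11.5  17.7] z [73.4 91.8] pitch -2.5 yaw 4.6
    -75 -45 9 y [-5.9  2.2] z [79.3 85.1 88.8]
    -45 -30 38 y [-6.   6.2] z [78.9 82.1 91.2]
    -30 -14 37 y [-6.1  7.4] z [79.4 82.  90.8]
    14 30 53 y [-2.3 16.5] z [73.8 82.7 91.4]
    30 50 76 y [-11.8  17.7] z [73.3 77.9 90.5]
    50 75 25 y [-9.  17.7] z [74.3 81.8 90.5]
side 100 ztop [135.6 136.6 138.5] [[505.6, -324.4, 62.9], [5
scene 65 ztop [113.6 136.2 137.2] [[512.6, -319.9, 61.0], [5
wrist 0
t 26.22 grasp [611.8 -24.2 193.2] xang 169.1 w 13.3 F [ 0.3  0.7 -1.2] | shift [16.16 32.51  0.35] roll -87.5
```

The brush is held level, with its underside 91 mm ahead of the TCP and its head along tool +x. Carrying it to the dressing table.

```bash
python3 -m creep '{"xyz":[[0.5,1,-1],[1.8,3.5,-2.5],[3.1,6.2,-4],[4.5,9,-4.5],[5.9,11.8,-4.5],[7.3,14.6,-4.5],[8.7,17.4,-4.5],[10.1,20.2,-4.5],[11.3,22.7,-4.5],[12.4,24.9,-4.5]],"roll":[2,7,13,19,25,31,37,42,46,50]}' 1 30
python3 go.py 514.5 325.5 235 76.5
```

```text
time_s: 27.05
eef_pos: [536.7, 245.3, 303.7]
tool_rot: [[-0.484, 0.875, -0.001], [0.875, 0.484, -0.0], [0.0, -0.001, -1.0]]
wrist_force: [0.4, -0.1, -0.3]
grip_width: 13.7
grip_force: 29.8
t 27.05 grasp [536.6 245.3 238.7] xang 118.9 w 13.7 F [ 0.4 -0.1 -0.3] | shift [8.09 1.95 0.37] roll 42.4
```

```bash
python3 -m creep '{"xyz":[[1.5,0.4,0],[3.5,0.9,0],[5.5,1.3,0],[7,1.7,0],[7.8,1.9,0],[7.8,1.9,0],[7.8,1.9,0],[7.8,1.9,0],[7.8,1.9,0],[7.8,1.9,0]],"roll":[6,13,20,27,34,39,42.4,42.4,42.4,42.4]}' 1 30
python3 held.py | grep -v '^  '; python3 - <<'E'
from h import *
s=r.state();e=np.array(s['eef_pos']);o=np.array([526.2,322.7]);a=np.radians(-13.5);X=np.array([np.cos(a),np.sin(a)]);Y=np.array([-X[1],X[0]])
for n in('side','scene'):
    W=cloud(snap(n));q=W[...,:2]-o;m=(abs(q@X)<40)&(abs(q@Y)<85)&(abs(W[...,2]-91)<12)
    print(n,m.sum(),np.percentile(W[m][:,2],[2,50,98]).round(1))
E
python3 go.py 514.0 324 120 76.5
```

```text
time_s: 27.88
eef_pos: [516.2, 320.9, 304.1]
tool_rot: [[0.228, 0.974, -0.001], [0.974, -0.228, -0.0], [-0.001, -0.001, -1.0]]
wrist_force: [-0.3, -0.1, -0.1]
grip_width: 13.5
grip_force: 29.8
wrist 5531 x [-45.8  57.8] y [-16.4  16.3] z [71.6 84.3] pitch 0.4 yaw 0.9
side 123 x [-52.   49.8] y [-13.7  14.1] z [69.4 87. ] pitch -3.4 yaw 3.7
scene 371 x [-46.9  58.4] y [-11.3  19.4] z [70.  87.3] pitch -0.5 yaw 0.3
side 1220 [87.8 90.7 93.5]
scene 1054 [88.4 90.7 92.9]
t 28.13 grasp [516.3 320.9 239.5] xang 76.7 w 13.6 F [ 0.5  0.1 -0.1] | shift [ 0.25 -0.29 11.95] roll 0.2
```

```bash
python3 -m creep '{"xyz":[[0.1,-0.1,1],[0.2,-0.3,3],[0.2,-0.3,5],[0.2,-0.3,7],[0.2,-0.3,9],[0.2,-0.3,10.5],[0.2,-0.3,11.3],[0.2,-0.3,11.7],[0.2,-0.3,11.9],[0.2,-0.3,11.9]],"roll":[0,0,0,0,0,0,0,0,0,0]}' 1 30
python3 -m creep '{"xyz":[[0,0,0],[0,0,0.1],[0,0,0.2],[0,0,0.25],[0,0,0.3],[0,0,0.3],[0,0,0.3],[0,0,0.3],[0,0,0.3],[0,0,0.3]],"roll":[0,0,0,0,0,0,0,0,0,0]}' 1 15
```

```text
time_s: 28.97
eef_pos: [513.9, 323.8, 185.7]
tool_rot: [[0.23, 0.973, 0.0], [0.973, -0.23, 0.0], [0.0, 0.0, -1.0]]
wrist_force: [0.6, -0.6, -0.4]
grip_width: 13.4
grip_force: 29.8
time_s: 29.8
eef_pos: [513.8, 323.7, 182.6]
tool_rot: [[0.23, 0.973, 0.0], [0.973, -0.23, 0.0], [0.0, 0.0, -1.0]]
wrist_force: [0.3, -0.5, -1.0]
grip_width: 13.5
grip_force: 15.0
```

```bash
python3 -m creep '{"xyz":[[0,0,0.05],[0,0,0.1],[0,0,0.15],[0,0,0.2],[0,0,0.25],[0,0,0.3],[0,0,0.3],[0,0,0.3],[0,0,0.3],[0,0,0.3]],"roll":[0,0,0,0,0,0,0,0,0,0]}' 1 8
```

```text
time_s: 30.63
eef_pos: [513.8, 323.7, 180.2]
tool_rot: [[0.23, 0.973, 0.0], [0.973, -0.23, 0.0], [0.0, 0.0, -1.0]]
wrist_force: [-2.9, -1.4, 6.4]
grip_width: 13.8
grip_force: 8.0
```

Contact at 6 N: the brush is on the top. Releasing and rising.

```bash
python3 -m creep '{"xyz":[[0,0,0],[0,0,0],[0,0,0],[0,0,0],[0,0,0],[0,0,0],[0,0,0],[0,0,0],[0,0,0],[0,0,0]],"roll":[0,0,0,0,0,0,0,0,0,0]}' 0.4
python3 -m creep '{"xyz":[[0,0,-0.5],[0,0,-1.5],[0,0,-3],[0,0,-5],[0,0,-7.5],[0,0,-10],[0,0,-12.5],[0,0,-14.5],[-4,0,-15],[-8,0,-15]],"roll":[0,0,0,0,0,0,0,0,0,0]}' 0.4
python3 -m creep '{"xyz":[[0,0,0],[0,0,0],[0,0,0],[0,0,0],[0,0,0],[0,0,0],[0,0,0],[0,0,0],[0,0,0],[0,0,0]],"roll":[0,0,0,0,0,0,0,0,0,0]}'
python3 - <<'E'
from h import *
o=np.array([526.2,322.7]);a=np.radians(-13.5);X=np.array([np.cos(a),np.sin(a)]);Y=np.array([-X[1],X[0]])
ims=[]
for n in('wrist','side','scene'):
    c=snap(n);ims.append(c['pixels']);W=cloud(c);q=W[...,:2]-o;z=W[...,2];lx=q@X;ly=q@Y
    m=(lx<38)&(lx>-60)&(abs(ly)<90)&(z>95)&(z<125)
    if m.sum()>20:
        R=cv2.minAreaRect(np.c_[lx[m],ly[m]].astype(np.float32));print(n,m.sum(),np.round(R[0],1),np.round(R[1],1),round(R[2],1),np.percentile(z[m],[5,50,95]).round(1))
sm=[cv2.resize(i,(390,292)) for i in ims]
cv2.imwrite('pics/z.png',np.vstack([np.hstack(sm[:2]),np.hstack([sm[2],cv2.resize(ims[1][210:350,240:420],(390,292))])]))
E
python3 dow.py 2>/dev/null|cut -c1-200;python3 lid.py
```

```text
time_s: 31.47
eef_pos: [513.8, 323.7, 179.6]
tool_rot: [[0.23, 0.973, 0.0], [0.973, -0.23, 0.0], [0.0, 0.0, -1.0]]
wrist_force: [1.0, 0.3, 0.6]
grip_width: 28.3
grip_force: 0.0
time_s: 32.3
eef_pos: [495.4, 246.0, 332.1]
tool_rot: [[0.227, 0.974, 0.004], [0.974, -0.227, 0.002], [0.002, 0.003, -1.0]]
wrist_force: [0.5, 0.0, 0.1]
grip_width: 27.7
grip_force: 0.0
time_s: 33.13
eef_pos: [495.4, 245.9, 329.4]
tool_rot: [[0.23, 0.973, -0.0], [0.973, -0.23, -0.0], [-0.0, -0.0, -1.0]]
wrist_force: [0.8, -0.2, -0.3]
grip_width: 27.8
grip_force: 0.0
wrist 2801 [-13.3   2.2] [107.4  33.5] 89.3 [ 98.1 103.8 108.5]
side 249 [-9.2  0.1] [ 33.9 109.3] 2.3 [ 97.1 104.2 109.5]
scene 335 [-6.5  8.1] [ 32.7 100. ] 4.9 [ 96.3 104.1 110. ]
side 113 ztop [134.8 136.4 137.5] [[505.8, -323.8, 63.7], [505.6, -324.1, 89.2], [505.7, -324.5, 108.0], [509.1, -322.4, 134.5]]
scene 63 ztop [114.4 134.4 136.7] [[512.7, -320.9, 62.6], [513.0, -320.0, 85.9], [513.1, -317.4, 106.6], [510.8, -323.2, 132.9]]
wrist 0
above-lid pts 2005 zmax 223.0
```

View pics/z.png

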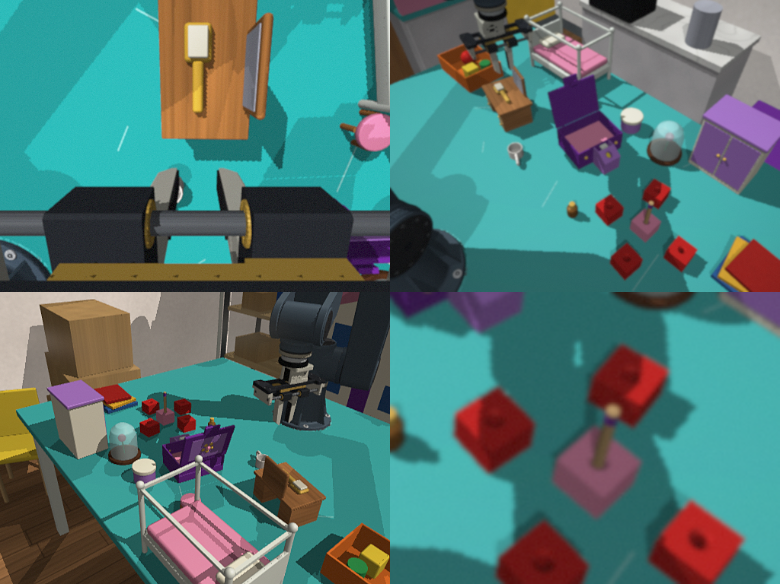

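The brush lies flat with its bristles up on the dressing table (wrist view (198,65)). The lid is open, the dowel stands in the pink stand (close crop (600,450)), the bystanders are in place and the robot is clear. Handing in.

```bash
python3 -c "from station import r;print(r.finish_job())"
```

```text
the job is handed in; nothing more can be done
None
```

The job is handed in after about 33 s of robot time: the lid is open, the dowel is upright and home in its pink stand, and the hairbrush lies flat, bristles up, on the dressing table, with the bystanders where they were in the last pictures; no verdict came back.

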